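# Switch on the slide dryer and hold the surface probe on its plate

## Task

Switch the slide dryer on: press its sprung knob down, turn it clockwise (seen from above) to its stop while it is down, and let it spring back up. Then take the surface probe out of its stand and hold its tip inside the black ring on the dryer's sloping plate, the probe square to the plate, pressing gently so that the sprung tip is about half pushed in. Finish while still holding it there, without letting go, and leave the other things on the counter where they are.

Things in the scene. Friction and masses are not known exactly. Their poses are not given: they have to be found in the camera images.
- dryer: Fixed white slide dryer, 200 (x) by 320 (y) mm. Origin: centre of its underside; z up, -x its front, towards the robot. Right half (y < 0): flat deck 50 mm high, knob axis at x -20, y -90 mm. Left half (y 0 to 160 mm): aluminium plate 180 mm long sloping 0.35 rad (20 degrees), 59 mm high at the front, 121 mm at the back, with a 3 mm ledge along its front edge
- knob_grip (a point): On the black knob's upright axis, at the height to grip: 86 mm above the counter with the knob up. Bar grip 44 mm long (this point's x), 12 mm wide (its y), 34 mm high (64 to 98 mm above the counter), on a round skirt 48 mm across, 8 mm thick. The point turns and sinks with the knob; z up
- knob_press (a joint): How far the knob is pressed, m: 0 up, 0.005 fully down. Spring: 1.5 N at the start, 6 N fully down. Unless it is at least 4 mm down a hidden stop blocks turning past about 0.18 rad (do not force it); let go between about 0.2 and 0.8 rad it stays down; beyond that it springs up and stays as turned
- knob_turn (a joint): Turn of the knob, rad, growing clockwise seen from above: 0 bar along the dryer's x axis (off), 1.35 at its stop (on). It starts between 0 and 0.12. Little friction
- spot: Black ring printed on the sloping plate, 34 mm across outside, 26 mm inside, on the plate's middle line at the dryer's x = 0, y = 40 to 120 mm. Origin: the ring's centre on the plate's surface, 90 mm above the counter. Axes as the dryer's, not tilted
- ring (a point): The ring's centre on the plate's surface, with tilted axes: z is the plate's outward normal (up and towards the dryer's front), x runs up the slope, y is the dryer's y
- stand: Probe stand fixed to the counter: aluminium block 70 by 70 mm, 50 mm high, with an upright through hole of 19 mm in its middle. Origin: centre of its underside
- probe_grip (a point): Centre of the probe's round black handle, 26 mm across, 90 mm long, upright on the stand's top (50 to 140 mm above the counter, centre at 95). Below it, in the hole: steel barrel 14 mm across, 24 long, then the sprung tip 8 mm across, 18 long (lift 45 mm to clear). Tip's flat end 87 mm below this point. z along the probe, tip to handle. About 0.12 kg
- probe: The probe. Origin: on its axis at the lower end of the handle, 45 mm below the handle's centre; z along the probe, from tip to handle
- tip_end (a point): Centre of the flat end of the probe's sprung tip
- probe_tip (a joint): How far the probe's tip is pushed in, m: 0 out, 0.012 fully in. Spring: 0.5 N to start, then 0.25 N per mm (2 N at 6 mm, half in; 3.5 N fully in)
- slide_box: Bystander: closed grey box, 85 x 60 mm, 32 mm high; loose. Origin: centre of its underside
- bottle: Bystander: small amber bottle, 48 mm across, 95 mm high; loose. Origin: centre of its underside
- tube_rack: Bystander: orange tube rack, 150 (x) by 60 mm, 45 mm high; loose. Origin: centre of its underside

How it is judged:
By the outcome, as a careful person would: the job done as asked, in the order asked, and still so for the second after the job is handed in, while the arm keeps its last pose, push and grip.
It also fails if it takes over 51 s, if anything falls off the work surface, if the arm or the gripper's body presses on something with over 40 N, if the wrist force passes 120 N, or if a joint passes its speed limit or range.

## Robot

A 6-joint arm with a two-finger parallel gripper is mounted at the origin on the work surface. World frame = base frame: x ahead of the robot, y to its left, z up, the work surface at z = 0. Lengths are in mm, angles in rad, forces in N, time in s.
With the tool pointing down it reaches from about 350 to 975 mm from the base axis. Payload 7.1 kg.
Tool frame: the origin (TCP) lies between the finger pads; the fingertips stand 19 mm ahead of it and the grasp point (between the pads) is the TCP; z points along the fingers, y is the line along which they close (so a half turn about z gives the same grasp; the last joint's range is limited). The gripper opens to 88 mm and grips with 3 to 60 N. Pads are 20 mm wide; open, the fingers measure 115 mm over their backs; the gripper's body (75 mm by 178 mm) begins 61 mm behind the grasp point.
Start: joints at [-1.303, 0.423, 1.63, -0, 1.089, -0.019], TCP at [176.821, -599.449, 210.575] pointing down, gripper open.
Joint ranges: [-3, 3], [-0.9, 2.11], [0.09, 2.58], [-1.31, 4.45], [0.11, 2.69], [-2.54, 2.54]. Speed limits (rad/s): [2.39, 2.39, 3.01, 3.14, 3.14, 3.14].

## Interface

Orientations are given as a rotation vector (axis times angle).
In Python, from workcell import ctrl gives the robot as it stands.
- The arm moves only by the tool arm_command, never from a script. Its argument "series" is a list of rows, each an object with "linear": the shift along the tool's x, y, z in m, a list of three; "turn": the turn about the tool's z in rad. A call has 1 to 10 rows; each row shifts and turns the commanded pose from where the row before left it, along the tool's axes as they then stand; what a row does not reach is not made up. A row lasts 1/10 s, in which the tool goes at most 50 mm and 8.59 degrees, less where a joint would pass 70% of its speed; a pose out of reach is approached as far as the arm can. A call with a gripper value outside its range is refused whole. "jaw" is the opening, from -1 (shut) to 1 (fully open), set as the call begins (left out, the last holds). The fingers move at their own pace and stop on an object; the grip force is fixed at half the most. Time passes only in rows, so rows that do not move let the fingers close. It gives the time, the measured TCP pose, the force, the opening and the grip force at its end, in the units of the state.
- ctrl.get_obs(): the state, without advancing time (a new reading comes with each control period).
- ctrl.get_image(name): name is "side" or "top"; returns a dict with "frame" (384x512x3 uint8, blue, green, red), "fx", "fy", "cx", "cy" (pixels), "rvec" (rotation vector, rad) and "tvec" (3), from world to camera coordinates, as OpenCV has them. Camera axes: x right, y down, z forward; pixel columns grow to the right and rows downward; lengths in mm; the calibration is good to about 2 mm. A picture is of the moment at which its call begins. There is no depth.
- ctrl.close_job(): hands the job in; it is judged then, once.
The state is a dict: "t": time; "qpos": joint angles; "qvel": joint speeds; "joint_torque": joint torques, N m; "ee_pos": TCP position; "orientation": TCP orientation; "ft_force": force on the tool from outside, world axes, zero at the start; "moment": the same for the moment, N m; "width": finger opening in mm; "grasp_force": force on a finger pad.
Only numpy, scipy, OpenCV 4.12 (cv2) and the standard library are available. Lean on these libraries where they do the work, as an engineer would, in place of code of your own. Each camera call takes 0.05 s, during which the arm holds its last target. There are 200 camera calls.

## Working session

There is one attempt and no reset: what is moved stays moved. The work goes in short steps, Python scripts to look and compute and a tool call to move; the robot and the scene stay as the last step left them, time stands still between calls to the robot, and variables do not carry over. Pictures are saved under pics/ and viewed, at most 10 in all, crops included, and the job is handed in when it is done.

Besides the shell and the picture viewer there is one more tool, called after "Request:" by a JSON object that holds its "op" and its "data". arm_command: Moves the arm, as the interface text tells. Its arguments: {"type":"object","properties":{"series":{"type":"array"},"jaw":{"type":"number"}},"required":["series"]}

```bash
mkdir -p pics; ls
cat > h.py <<'E'
import numpy as np, cv2
from scipy.spatial.transform import Rotation as R
from workcell import ctrl
def cam(n):
    d=ctrl.get_image(n); d['K']=np.array([[d['fx'],0,d['cx']],[0,d['fy'],d['cy']],[0,0,1.]])
    d['Rm']=cv2.Rodrigues(np.array(d['rvec'],float))[0]; d['t']=np.array(d['tvec'],float).ravel(); return d
def ray(d,u,v):
    r=d['Rm'].T@np.linalg.solve(d['K'],[u,v,1.]); return -d['Rm'].T@d['t'], r/np.linalg.norm(r)
def onz(d,u,v,z):
    c,r=ray(d,u,v); return c+r*(z-c[2])/r[2]
def proj(d,p):
    q=d['K']@(d['Rm']@np.asarray(p,float)+d['t']); return q[:2]/q[2]
def tri(d1,p1,d2,p2):
    A=[];b=[]
    for d,p in((d1,p1),(d2,p2)):
        c,r=ray(d,*p); M=np.eye(3)-np.outer(r,r); A.append(M); b.append(M@c)
    return np.linalg.lstsq(np.vstack(A),np.hstack(b),rcond=None)[0]
E
python3 - <<'E'
from h import *
for n in('top','side'):
    d=cam(n); cv2.imwrite(f'pics/{n}0.png',cv2.resize(d['frame'],(768,576),interpolation=cv2.INTER_CUBIC)); cv2.imwrite(f'{n}0raw.png',d['frame'])
    print(n,d['fx'],d['cx'],-d['Rm'].T@d['t'],d['Rm'][2])
print(ctrl.get_obs())
E
```

```text
pics
top 359.7876917779229 254.52583118215895 [352.68617993  44.07797425 894.78577672] [ 0.19491551 -0.00683019 -0.98079625]
side 393.38776228368295 255.35393536163312 [218.72456668 710.65244221 657.11787451] [ 0.32588367 -0.72322319 -0.60889083]
{'t': 0.1, 'qpos': array([-1.30301795e+00,  4.23766241e-01,  1.63063271e+00, -3.06496723e-05,
        1.08860250e+00, -1.89897274e-02]), 'qvel': array([-0.00068042, -0.00175201, -0.001624  ,  0.00054008, -0.00233993,
       -0.00126735]), 'joint_torque': array([ 9.64908868e-04, -5.45615172e+01, -2.74324304e+01,  6.44647703e-02,
        1.88732432e-02, -1.93962035e-05]), 'ee_pos': array([ 176.66414985, -598.95303856,  209.87079213]), 'orientation': array([-3.10797052e+00, -4.48735228e-01,  3.16737061e-04]), 'ft_force': array([-0.62521899,  0.70634098, -0.0947033 ]), 'moment': array([-0.06309754, -0.01978343, -0.0507699 ]), 'grasp_force': 0.0, 'width': 87.80604207380506}
```

View pics/top0.png

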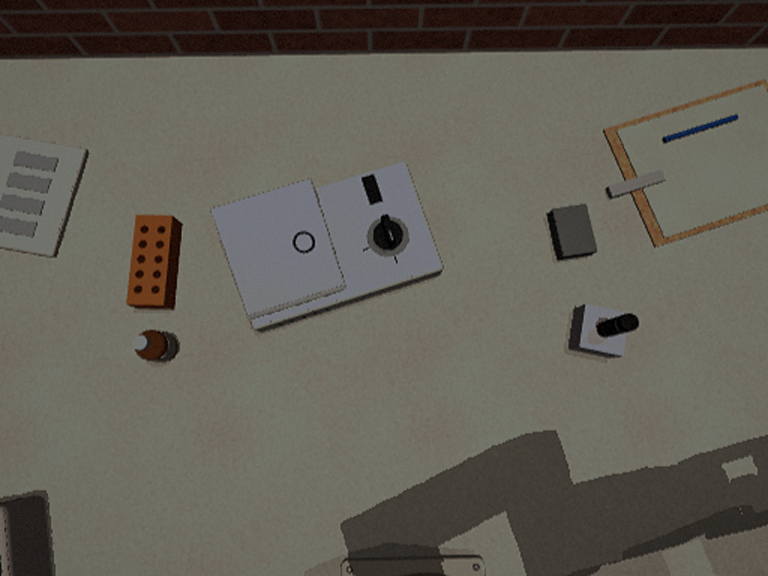

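View pics/side0.png

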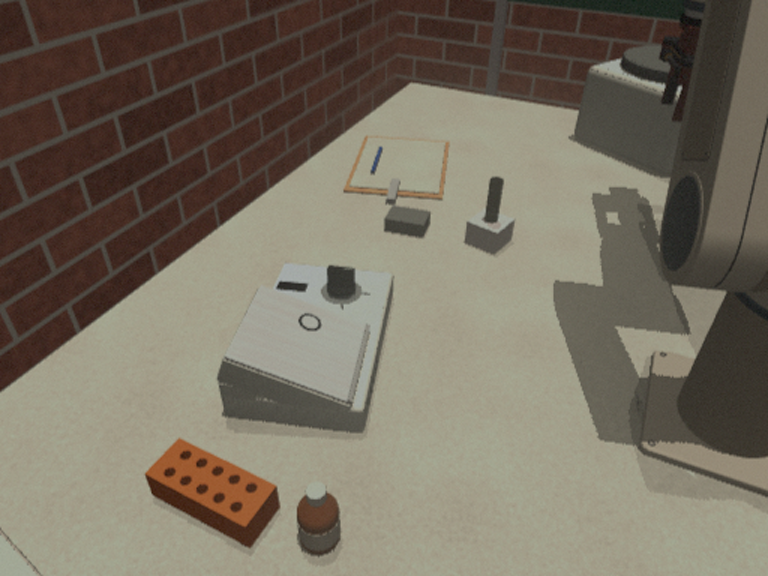

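The top view shows (768-wide pixels) the ring at (304,242), the knob at (387,235), the stand at (600,330) with the probe top at (625,322), the dryer's right deck corners at (405,163) and (441,270), the box at (572,232). In the side view the ring is at (310,322), the knob at (340,280), the probe at (494,200).

Run:
```python
from h import *
T=cam('top');S=cam('side')
def dark(d,c,w,th,name):
    u,v=int(c[0]/1.5),int(c[1]/1.5); g=d['frame'].max(2)
    m=np.zeros_like(g); m[v-w:v+w,u-w:u+w]=(g[v-w:v+w,u-w:u+w]<th)*255
    cs=cv2.findContours(m,cv2.RETR_EXTERNAL,cv2.CHAIN_APPROX_NONE)[0]
    c=max(cs,key=cv2.contourArea); M=cv2.minAreaRect(c); e=cv2.fitEllipse(c); 
    print(name,'rect',np.round(M[0],1),np.round(M[1],1),round(M[2],1),'ell',np.round(e[0],1),np.round(e[1],1),'bbox',cv2.boundingRect(c)); return e[0],c
a,_=dark(T,(304,242),14,90,'ringT'); b,_=dark(S,(310,322),14,90,'ringS')
print('ring tri',tri(T,a,S,b),'onz90',onz(T,*a,90),onz(S,*b,90))
k,_=dark(T,(387,235),20,100,'skirtT'); print('skirt z64',onz(T,*k,62))
k,_=dark(T,(387,235),16,45,'barT'); print('bar',onz(T,*k,98))
p,_=dark(T,(618,325),20,45,'probeT'); q,_=dark(S,(494,200),22,60,'probeS')
for uv in((405,163),(441,270)): print('deck corner',onz(T,uv[0]/1.5,uv[1]/1.5,50))
# enlarged crops
f=T['frame']
A=cv2.resize(f[130:190,225:300],None,fx=7,fy=7,interpolation=cv2.INTER_CUBIC)[:, :525]
B=cv2.resize(f[190:250,370:440],None,fx=7,fy=7,interpolation=cv2.INTER_CUBIC)
im=np.zeros((600,800,3),np.uint8)
A=cv2.resize(f[130:180,235:292],None,fx=7,fy=7,interpolation=cv2.INTER_CUBIC);B=cv2.resize(f[195:245,375:431],None,fx=7,fy=7,interpolation=cv2.INTER_CUBIC)
im[:350,:399]=A; im[:350,400:792]=B
s=S['frame']; C=cv2.resize(s[170:205,205:262],None,fx=7,fy=7,interpolation=cv2.INTER_CUBIC);im[350:595,:399]=C
D=cv2.resize(s[115:170,305:361],None,fx=4.4,fy=4.4,interpolation=cv2.INTER_CUBIC);im[350:350+D.shape[0],400:400+D.shape[1]]=D
cv2.imwrite('pics/crops.png',cv2.convertScaleAbs(im,alpha=1.6))
```

```text
ringT rect [202. 161.] [14. 14.] 90.0 ell [202.1 161.1] [14.  14.5] bbox (195, 154, 15, 15)
ringS rect [206.  214.9] [14.5  9. ] 20.6 ell [206.1 214.3] [ 9.5 13.7] bbox (199, 209, 15, 11)
ring tri [585.45916379 158.39185774  90.75803012] onz90 [586.06709372 158.62957248  90.        ] [585.51899681 157.65546212  90.        ]
skirtT rect [258.3 158. ] [27.9 28. ] 20.0 ell [257.9 158.2] [27.9 29. ] bbox (242, 143, 31, 33)
skirt z64 [599.00114218  28.72147206  62.        ]
barT rect [257.6 155.8] [20.8 19.8] 40.6 ell [258.  155.5] [18.6 21.8] bbox (249, 143, 20, 24)
bar [594.69191117  28.85790118  98.        ]
probeT rect [411.2 216.4] [11.  27.9] 75.1 ell [411.6 216.5] [11.1 31.1] bbox (398, 209, 28, 16)Traceback (most recent call last):
  File "<stdin>", line 13, in <module>
  File "<stdin>", line 7, in dark
cv2.error: OpenCV(4.12.0) /io/opencv/modules/imgproc/src/shapedescr.cpp:361: error: (-201:Incorrect size of input array) There should be at least 5 points to fit the ellipse in function 'fitEllipseNoDirect'
```

Run:
```python
from h import *
T=cam('top');S=cam('side')
P=[onz(T,u/1.5,v/1.5,50) for u,v in((405,163),(441,270))]; print('deck corners',P, 'yaw',np.arctan2(*(P[0]-P[1])[[1,0]]))
f=T['frame'];s=S['frame']
im=np.zeros((600,800,3),np.uint8)
def put(x,y,src,r0,r1,c0,c1,k):
    A=cv2.resize(src[r0:r1,c0:c1],None,fx=k,fy=k,interpolation=cv2.INTER_CUBIC); im[y:y+A.shape[0],x:x+A.shape[1]]=A
put(0,0,f,130,180,235,292,7);put(400,0,f,195,245,375,431,7);put(0,350,s,170,205,205,262,7);put(400,350,s,115,170,305,361,4.4)
cv2.imwrite('pics/crops.png',cv2.convertScaleAbs(im,alpha=1.8))
```

```text
deck corners [array([730.9647119 ,  -4.57833309,  50.        ]), array([546.38386443, -57.4304897 ,  50.        ])] yaw 0.2788744324657202
```

View pics/crops.png

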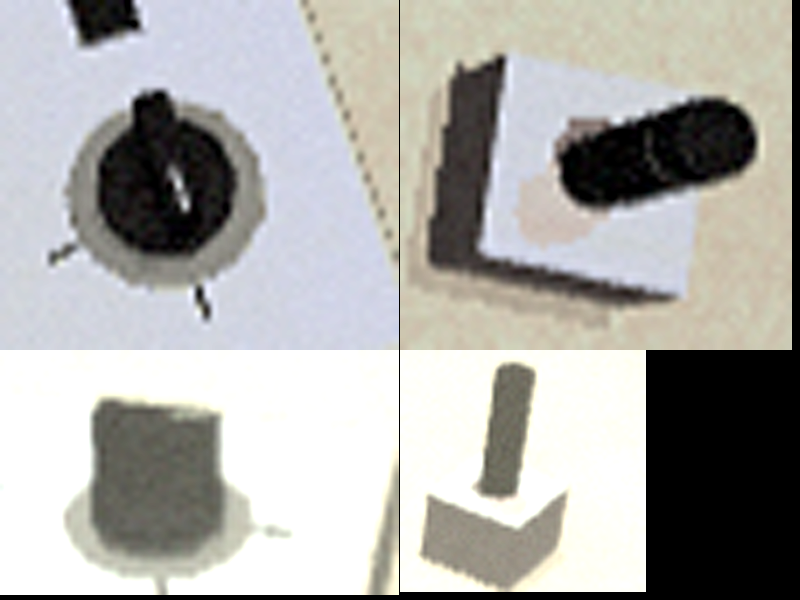

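The crops show the knob's skirt centre at raw top (258.5,156), its bar lying along about the dryer's x, the probe's base at raw (402.5,218.5) and top at (419,214.5), stand top corners around raw (402,219).

Run:
```python
from h import *
T=cam('top');S=cam('side')
rs=lambda u,v,z:onz(T,u/1.5-.2,v/1.5-.2,z)
def yaw(a,b,off): d=b-a; return np.arctan2(d[1],d[0])-off
print('yaw plate back',yaw(rs(310,180,121),rs(212,208,121),np.pi/2),'ledge',yaw(rs(345,288,60),rs(250,315,60),np.pi/2))
c=lambda u,v,z:onz(T,235+u/7-.5,130+v/7-.5,z)
s=lambda u,v:(205+u/7-.5,170+(v-350)/7-.5)
k=c(168,187,62); print('knob skirt',k,'grey',c(168,193,50))
print('bar back top',c(152,97,98),'front top est',c(188,213,98))
# side: knob skirt/grey ring centre
print('side grey ring',onz(S,*s(160,520),50),'side bar top L/R',onz(S,*s(95,402),98),onz(S,*s(218,410),98))
print('yaw from corner->knob',yaw(rs(441,270,50),k,np.arctan2(70,80)))
p=lambda u,v,z:onz(T,375+(u-400)/7-.5,195+v/7-.5,z)
print('probe base',p(596,168,50),'top',p(712,140,140)); 
C=np.array([p(u,v,50) for u,v in((508,55),(700,95),(688,298),(480,255))]);print(C,C.mean(0))
q=lambda u,v:(305+(u-400)/4.4-.5,115+(v-350)/4.4-.5)
print('tri probe top',tri(T,(375+312/7-.5,195+20-.5),S,q(516,372)),'side z140',onz(S,*q(516,372),140),'base side',onz(S,*q(497,489),50))
print('box',rs(572,232,32))
```

```text
yaw plate back 0.2792707610990228 ledge 0.26490174610537576
knob skirt [603.86487276  27.1060098   62.        ] grey [605.3101773   26.90690269  50.        ]
bar back top [624.09759884  32.49239038  98.        ] front top est [584.01860511  21.46068606  98.        ]
side grey ring [603.92771875  26.96859358  50.        ] side bar top L/R [625.78105654  31.61007268  98.        ] [585.02502819  16.7859311   98.        ]
yaw from corner->knob 0.25635607947723293
probe base [ 448.54465102 -309.96968714   50.        ] top [ 446.17118234 -308.1807928   140.        ]
[[ 487.65817294 -283.81178652   50.        ]
 [ 472.73657801 -347.76721043   50.        ]
 [ 404.43625923 -336.41626283   50.        ]
 [ 420.02917085 -268.15862938   50.        ]] [ 446.21504526 -309.03847229   50.        ]
tri probe top [ 445.95571093 -308.09857802  140.25380498] side z140 [ 445.88166044 -308.62790734  140.        ] base side [ 447.65350712 -311.36239656   50.        ]
box [ 612.006908   -279.98026985   32.        ]
```

Request:
{"op": "arm_command", "data": {"series": [{"linear": [0.0294, -0.024, 0.002], "turn": 0}, {"linear": [0.0294, -0.024, 0.002], "turn": 0}, {"linear": [0.0294, -0.024, 0.002], "turn": 0}, {"linear": [0.0294, -0.024, 0.002], "turn": 0}, {"linear": [0.0294, -0.024, 0.002], "turn": 0}, {"linear": [0.0294, -0.024, 0.002], "turn": 0}, {"linear": [0.0294, -0.024, 0.002], "turn": 0}, {"linear": [0.0294, -0.024, 0.002], "turn": 0}, {"linear": [0.0294, -0.024, 0.002], "turn": 0}, {"linear": [0.0294, -0.024, 0.002], "turn": 0}], "jaw": 1}}

```text
t: 1.4
ee_pos: [391.7, -284.8, 190.8]
orientation: [3.109, 0.449, 0.001]
ft_force: [0.8, -0.1, -0.6]
width: 88.1
grasp_force: 0.0
```

Request:
{"op": "arm_command", "data": {"series": [{"linear": [0.0294, -0.024, 0.002], "turn": 0}, {"linear": [0.0294, -0.024, 0.002], "turn": 0}, {"linear": [0.0294, -0.024, 0.002], "turn": 0}, {"linear": [0.0294, -0.024, 0.002], "turn": 0}, {"linear": [0.0294, -0.024, 0.002], "turn": 0}, {"linear": [0.0294, -0.024, 0.002], "turn": 0}, {"linear": [0.0294, -0.024, 0.002], "turn": 0}, {"linear": [0.0294, -0.024, 0.002], "turn": 0}, {"linear": [0.0294, -0.024, 0.002], "turn": 0}, {"linear": [0.0294, -0.024, 0.002], "turn": 0}]}}

```text
t: 2.4
ee_pos: [605.8, 28.8, 170.6]
orientation: [3.109, 0.449, 0.0]
ft_force: [-0.4, -0.3, 0.3]
width: 87.7
grasp_force: 0.0
```

Request:
{"op": "arm_command", "data": {"series": [{"linear": [0, 0, 0], "turn": -0.14}, {"linear": [0, 0, 0], "turn": -0.14}, {"linear": [0, 0, 0], "turn": -0.14}, {"linear": [0, 0, 0], "turn": -0.14}, {"linear": [0, 0, 0], "turn": -0.14}, {"linear": [0, 0, 0], "turn": -0.14}, {"linear": [0, 0, 0], "turn": -0.14}, {"linear": [0, 0, 0], "turn": -0.14}, {"linear": [0, 0, 0], "turn": -0.14}, {"linear": [0, 0, 0], "turn": -0.14}]}}

```text
t: 3.4
ee_pos: [605.0, 27.3, 170.6]
orientation: [2.082, 2.352, 0.0]
ft_force: [-0.0, -0.0, 1.1]
width: 87.7
grasp_force: 0.0
```

Request:
{"op": "arm_command", "data": {"series": [{"linear": [0, 0, 0], "turn": -0.145}, {"linear": [0, 0, 0], "turn": -0.145}, {"linear": [0, 0, 0], "turn": -0.145}, {"linear": [0, 0, 0], "turn": -0.145}, {"linear": [0, 0, 0], "turn": -0.145}, {"linear": [0, 0, 0], "turn": -0.145}, {"linear": [0, 0, 0], "turn": -0.145}, {"linear": [0, 0, 0], "turn": -0.145}, {"linear": [0, 0, 0], "turn": -0.145}, {"linear": [0, 0, 0], "turn": -0.145}]}}

```text
t: 4.4
ee_pos: [605.0, 27.3, 170.6]
orientation: [0.002, -3.142, -0.0]
ft_force: [1.2, -0.2, 0.4]
width: 88.1
grasp_force: 0.0
```

Request:
{"op": "arm_command", "data": {"series": [{"linear": [0, 0, 0], "turn": -0.135}, {"linear": [0, 0, 0], "turn": -0.135}, {"linear": [0, 0, 0.0105], "turn": 0}, {"linear": [0, 0, 0.0105], "turn": 0}, {"linear": [0, 0, 0.0105], "turn": 0}, {"linear": [0, 0, 0.0105], "turn": 0}, {"linear": [0, 0, 0.0105], "turn": 0}, {"linear": [0, 0, 0.0105], "turn": 0}, {"linear": [0, 0, 0.0105], "turn": 0}, {"linear": [0, 0, 0.0105], "turn": 0}]}}

```text
t: 5.4
ee_pos: [605.0, 27.3, 85.6]
orientation: [0.415, -3.114, -0.0]
ft_force: [-0.0, -0.6, 0.0]
width: 87.9
grasp_force: 0.0
```

Request:
{"op": "arm_command", "data": {"series": [{"linear": [0, 0, 0], "turn": 0}, {"linear": [0, 0, 0], "turn": 0}, {"linear": [0, 0, 0], "turn": 0}, {"linear": [0, 0, 0], "turn": 0}, {"linear": [0, 0, 0], "turn": 0}, {"linear": [0, 0, 0], "turn": 0}, {"linear": [0, 0, 0], "turn": 0}, {"linear": [0, 0, 0], "turn": 0}, {"linear": [0, 0, 0], "turn": 0}, {"linear": [0, 0, 0], "turn": 0}], "jaw": -1}}

```text
t: 6.4
ee_pos: [605.0, 27.2, 86.6]
orientation: [0.415, -3.114, 0.0]
ft_force: [-1.2, -0.3, -0.4]
width: 10.9
grasp_force: 0.0
```

Request:
{"op": "arm_command", "data": {"series": [{"linear": [0, 0, 0], "turn": 0}, {"linear": [0, 0, 0], "turn": 0}, {"linear": [0, 0, 0], "turn": 0}]}}

```text
t: 6.7
ee_pos: [605.0, 27.3, 86.5]
orientation: [0.415, -3.114, -0.0]
ft_force: [0.2, 0.7, -0.7]
width: 0.7
grasp_force: 0.0
```

Run:
```python
from h import *
T=cam('top');S=cam('side')
f=T['frame'];s=S['frame']
im=np.zeros((600,800,3),np.uint8)
def put(x,y,src,r0,r1,c0,c1,k):
    A=cv2.resize(src[r0:r1,c0:c1],None,fx=k,fy=k,interpolation=cv2.INTER_CUBIC); im[y:y+A.shape[0],x:x+A.shape[1]]=A
put(0,0,f,100,220,200,320,3.3);put(400,0,s,100,280,140,280,2.8)
cv2.imwrite('pics/k1.png',cv2.convertScaleAbs(im,alpha=1.4))
print(proj(T,[605,27.3,86.5]),proj(S,[605,27.3,86.5]))
```

```text
[258.55429256 152.70928395] [226.51771576 182.01040914]
```

View pics/k1.png

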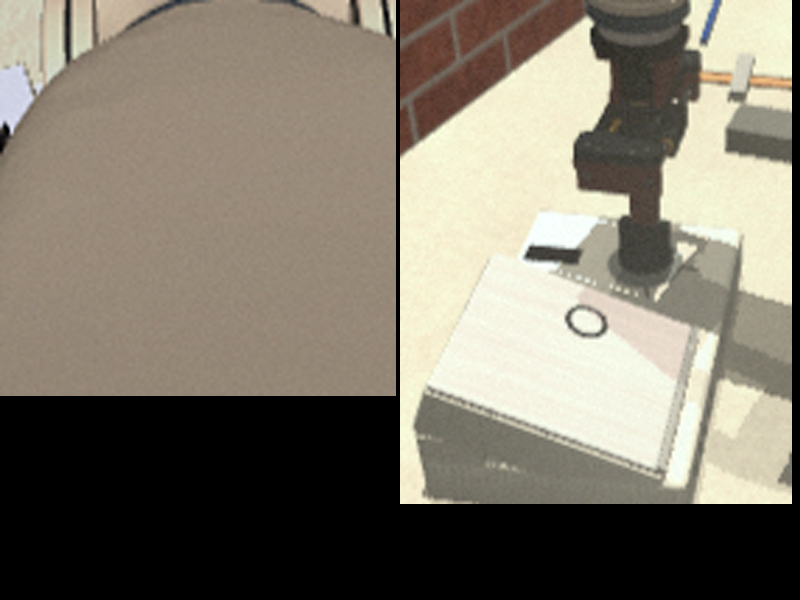

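The picture shows the closed fingers ending about at the knob's top (crop (645,225), raw side about (227,180)), with the knob standing uncovered below; I need a closer crop to see how they lie.

Run:
```python
from h import *
S=cam('side'); s=S['frame']
A=cv2.resize(s[140:205,195:265],None,fx=9,fy=9,interpolation=cv2.INTER_CUBIC)
cv2.imwrite('pics/k2.png',cv2.convertScaleAbs(A,alpha=3.5))
for z in(67,80,98,105,120): print(z,proj(S,[605,27.3,z]))
```

```text
67 [226.73403992 188.34451242]
80 [226.59041133 184.13897991]
98 [226.38763297 178.20150583]
105 [226.30751944 175.85573257]
120 [226.13341959 170.75798277]
```

View pics/k2.png

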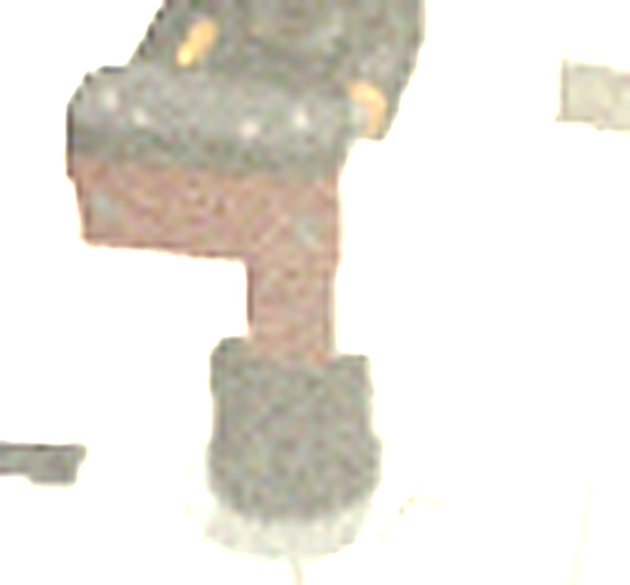

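Magnified: the near finger (reddish) lies in front of the bar and ends about at its top edge, raw row 180, where z≈98 would be, so the real fingertips stand some 30 mm higher than reported. I'll check by touch on the bar's top.

Request:
{"op": "arm_command", "data": {"series": [{"linear": [0, 0, 0.002], "turn": 0}, {"linear": [0, 0, 0], "turn": 0}]}}

```text
t: 7.05
ee_pos: [605.2, 27.3, 84.6]
orientation: [-0.415, 3.114, -0.0]
ft_force: [-0.5, -0.2, 2.8]
width: 0.2
grasp_force: 1.2
```

Request:
{"op": "arm_command", "data": {"series": [{"linear": [0, 0, 0.002], "turn": 0}, {"linear": [0, 0, 0], "turn": 0}]}}

```text
t: 7.25
ee_pos: [605.2, 27.3, 82.7]
orientation: [-0.415, 3.114, -0.0]
ft_force: [-0.8, 0.7, 3.7]
width: 0.7
grasp_force: 2.1
```

```bash
python3 -c "
from h import *
o=ctrl.get_obs();print(o['ee_pos'],o['ft_force'],o['moment'],o['qpos'])"
```

```text
[605.20333246  27.27575955  82.66316158] [-0.79950606  0.74081749  3.6530359 ] [0.04320899 0.02553735 0.08767377] [ 2.53807846e-02  5.62060411e-01  1.74962381e+00  3.40820474e-05
  8.29527829e-01 -1.81059150e+00]
```

Request:
{"op": "arm_command", "data": {"series": [{"linear": [0, 0, -0.008], "turn": 0}, {"linear": [0, 0, 0], "turn": 0}, {"linear": [0, 0, 0], "turn": 0}, {"linear": [0, 0, 0], "turn": 0}, {"linear": [0, 0, 0], "turn": 0}, {"linear": [0, 0, 0], "turn": 0}, {"linear": [0, 0, 0], "turn": 0}, {"linear": [0, 0, 0.006], "turn": 0}, {"linear": [0, 0, 0.006], "turn": 0}], "jaw": 0}}

```text
t: 8.15
ee_pos: [605.0, 27.3, 78.2]
orientation: [-0.415, 3.114, -0.0]
ft_force: [0.9, -0.9, -0.1]
width: 43.8
grasp_force: 0.0
```

Request:
{"op": "arm_command", "data": {"series": [{"linear": [0, 0, 0.006], "turn": 0}, {"linear": [0, 0, 0.006], "turn": 0}, {"linear": [0, 0, 0.006], "turn": 0}, {"linear": [0, 0, 0], "turn": 0}]}}

```text
t: 8.55
ee_pos: [604.3, 27.3, 59.4]
orientation: [0.415, -3.112, -0.0]
ft_force: [0.4, -0.0, 0.1]
width: 43.9
grasp_force: 0.0
```

Request:
{"op": "arm_command", "data": {"series": [{"linear": [0, 0, 0], "turn": 0}, {"linear": [0, 0, 0], "turn": 0}, {"linear": [0, 0, 0], "turn": 0}, {"linear": [0, 0, 0], "turn": 0}, {"linear": [0, 0, 0], "turn": 0}, {"linear": [0, 0, 0], "turn": 0}, {"linear": [0, 0, 0], "turn": 0}], "jaw": -1}}

```text
t: 9.25
ee_pos: [605.2, 27.3, 60.8]
orientation: [-0.415, 3.114, -0.0]
ft_force: [-0.4, -0.3, 0.7]
width: 11.9
grasp_force: 30.0
```

Request:
{"op": "arm_command", "data": {"series": [{"linear": [0, 0, 0.0025], "turn": 0}, {"linear": [0, 0, 0.0025], "turn": 0}, {"linear": [0, 0, 0], "turn": 0}]}}

```text
t: 9.55
ee_pos: [605.2, 27.3, 55.8]
orientation: [-0.415, 3.114, -0.0]
ft_force: [-0.3, 0.2, 5.6]
width: 11.8
grasp_force: 30.0
```

Request:
{"op": "arm_command", "data": {"series": [{"linear": [0, 0, 0.0005], "turn": 0.1}, {"linear": [0, 0, 0], "turn": 0.1}, {"linear": [0, 0, 0], "turn": 0.1}, {"linear": [0, 0, 0], "turn": 0.1}, {"linear": [0, 0, 0], "turn": 0.1}, {"linear": [0, 0, 0], "turn": 0.1}, {"linear": [0, 0, 0], "turn": 0.1}, {"linear": [0, 0, 0], "turn": 0.1}, {"linear": [0, 0, 0], "turn": 0.1}, {"linear": [0, 0, 0], "turn": 0.1}]}}

```text
t: 10.55
ee_pos: [605.5, 28.2, 55.8]
orientation: [1.135, 2.929, 0.002]
ft_force: [-1.4, 4.9, 8.3]
width: 11.8
grasp_force: 30.0
```

Request:
{"op": "arm_command", "data": {"series": [{"linear": [0, 0, 0], "turn": 0.1}, {"linear": [0, 0, 0], "turn": 0.1}, {"linear": [0, 0, 0], "turn": 0.05}, {"linear": [0, 0, 0], "turn": 0}]}}

```text
t: 10.95
ee_pos: [605.7, 28.4, 55.8]
orientation: [1.487, 2.766, 0.003]
ft_force: [-1.0, 4.9, 6.9]
width: 11.9
grasp_force: 30.0
```

```bash
python3 -c "
from h import *
o=ctrl.get_obs();print(o['ee_pos'],o['ft_force'],o['moment'],o['qpos'],R.from_rotvec(o['orientation']).as_matrix()[:,0])"
```

```text
[605.70161418  28.36464517  55.75693897] [-1.04415709  4.8767139   6.85965022] [ 0.9664647   0.10959945 -0.03234917] [ 0.02643937  0.6027247   1.75730291  0.00195421  0.78008768 -0.55906528] [-5.51462871e-01  8.34199349e-01  3.83876279e-04]
```

Request:
{"op": "arm_command", "data": {"series": [{"linear": [0, 0, 0], "turn": 0.04}, {"linear": [0, 0, 0], "turn": 0.04}, {"linear": [0, 0, 0], "turn": 0}]}}

```text
t: 11.25
ee_pos: [605.8, 28.4, 55.8]
orientation: [1.596, 2.705, 0.003]
ft_force: [-1.0, 4.8, 7.8]
width: 12.2
grasp_force: 30.0
```

```bash
python3 -c "
from h import *
o=ctrl.get_obs();print(o['moment'],o['qpos'][5],o['joint_torque'][5])"
```

```text
[0.99256881 0.03897984 0.18715452] -0.4798022674109827 0.5599223077297211
```

Request:
{"op": "arm_command", "data": {"series": [{"linear": [0, 0, 0], "turn": 0.03}, {"linear": [0, 0, 0], "turn": 0}]}}

```text
t: 11.45
ee_pos: [605.8, 28.4, 55.8]
orientation: [1.634, 2.682, 0.003]
ft_force: [-0.2, 4.9, 7.6]
width: 12.4
grasp_force: 30.2
```

```bash
python3 -c "
from h import *
o=ctrl.get_obs();print(o['moment'],o['qpos'][5],o['joint_torque'][5])"
```

```text
[0.9823983  0.04801039 0.50263001] -0.4505700405672957 0.76717184856534
```

Request:
{"op": "arm_command", "data": {"series": [{"linear": [0, 0, -0.003], "turn": 0}, {"linear": [0, 0, -0.0025], "turn": 0}, {"linear": [0, 0, 0], "turn": 0}]}}

```text
t: 11.75
ee_pos: [605.7, 28.3, 60.7]
orientation: [1.633, 2.683, 0.003]
ft_force: [1.3, 5.1, 0.8]
width: 11.8
grasp_force: 30.1
```

Request:
{"op": "arm_command", "data": {"series": [{"linear": [0, 0, 0], "turn": 0}, {"linear": [0, 0, 0], "turn": 0}, {"linear": [0, 0, 0], "turn": 0}, {"linear": [0, 0, 0], "turn": 0}, {"linear": [0, 0, -0.01], "turn": 0}, {"linear": [0, 0, -0.02], "turn": 0}, {"linear": [0, 0, -0.03], "turn": 0}, {"linear": [0, 0, -0.03], "turn": 0}, {"linear": [0, 0, -0.03], "turn": 0}], "jaw": 0.3}}

```text
t: 12.65
ee_pos: [604.9, 27.2, 182.4]
orientation: [1.635, 2.682, 0.0]
ft_force: [0.0, -0.7, 0.2]
width: 57.3
grasp_force: 0.0
```

Run:
```python
from h import *
S=cam('side'); s=S['frame']
A=cv2.resize(s[140:205,195:265],None,fx=8,fy=8,interpolation=cv2.INTER_CUBIC)
cv2.imwrite('pics/k3.png',cv2.convertScaleAbs(A,alpha=2))
o=ctrl.get_obs();m=R.from_rotvec(o['orientation']).as_matrix();p=o['ee_pos']
print(o['t'],p,m[:,0],o['ft_force']); d=m.T@(np.array([446.5,-309,150])-p);print('to stand',d)
```

```text
12.7 [607.87953647  27.27497925 187.69074664] [-0.45805821  0.88891569 -0.00340133] [1.602337   0.31185349 2.30644339]
to stand [-224.87068428 -297.75297427   36.34763409]
```

View pics/k3.png

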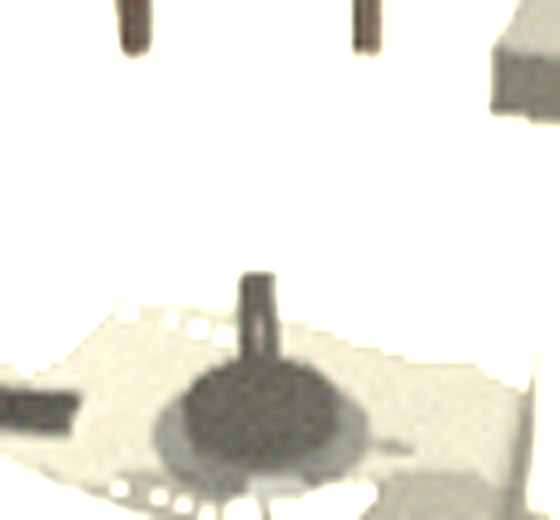

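The knob is up with its bar pointing across at the "on" mark (crop (258,320)). Now to the stand.

Request:
{"op": "arm_command", "data": {"series": [{"linear": [-0.0226, -0.0295, 0], "turn": 0}, {"linear": [-0.0226, -0.0295, 0], "turn": 0}, {"linear": [-0.0226, -0.0295, 0], "turn": 0}, {"linear": [-0.0226, -0.0295, 0], "turn": 0}, {"linear": [-0.0226, -0.0295, 0], "turn": 0}, {"linear": [-0.0226, -0.0295, 0], "turn": 0}, {"linear": [-0.0226, -0.0295, 0], "turn": 0}, {"linear": [-0.0226, -0.0295, 0], "turn": 0}, {"linear": [-0.0226, -0.0295, 0], "turn": 0}, {"linear": [-0.0226, -0.0295, 0], "turn": 0}], "jaw": 0.7}}

```text
t: 13.7
ee_pos: [445.6, -310.2, 181.3]
orientation: [1.635, 2.682, -0.0]
ft_force: [1.2, -0.5, -0.8]
width: 74.9
grasp_force: 0.0
```

Request:
{"op": "arm_command", "data": {"series": [{"linear": [0, 0, 0], "turn": 0}, {"linear": [0, 0, 0], "turn": 0}]}}

```text
t: 13.9
ee_pos: [446.1, -309.2, 180.9]
orientation: [1.638, 2.68, 0.0]
ft_force: [0.2, -0.0, -0.8]
width: 74.6
grasp_force: 0.0
```

Run:
```python
from h import *
S=cam('side'); s=S['frame']
o=ctrl.get_obs();p=o['ee_pos'];print(p,o['qpos'],o['width'])
A=cv2.resize(s[70:175,280:380],None,fx=5.5,fy=5.5,interpolation=cv2.INTER_CUBIC)
cv2.imwrite('pics/s1.png',cv2.convertScaleAbs(A,alpha=2))
m=R.from_rotvec(o['orientation']).as_matrix()
for sg in(-1,1): q=proj(S,p+[0,0,12]+sg*m[:,1]*o['width']/2); print((q-[280,70])*5.5)
```

```text
[ 446.42539003 -308.52356978  180.86380247] [-6.26838856e-01  3.41415521e-01  1.83679197e+00  3.73621342e-04
  9.63200761e-01 -1.10224341e+00] 74.4985597018937
[365.54710247 177.41106901]
[219.5436728  177.47039689]
```

View pics/s1.png

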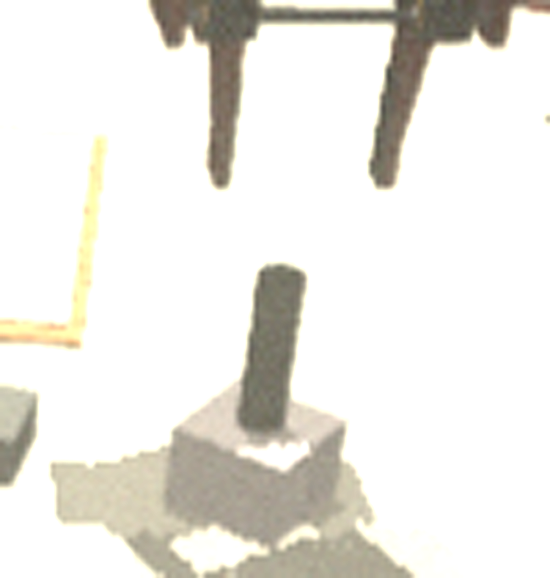

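The fingertips at (221,185) and (383,185) straddle the probe (top at (280,270)); descend and grip.

Request:
{"op": "arm_command", "data": {"series": [{"linear": [0, 0, 0.0115], "turn": 0}, {"linear": [0, 0, 0.0115], "turn": 0}, {"linear": [0, 0, 0.0115], "turn": 0}, {"linear": [0, 0, 0.0115], "turn": 0}, {"linear": [0, 0, 0.0115], "turn": 0}, {"linear": [0, 0, 0.0115], "turn": 0}, {"linear": [0, 0, 0.0115], "turn": 0}, {"linear": [0, 0, 0.0115], "turn": 0}, {"linear": [0, 0, 0.0115], "turn": 0}, {"linear": [0, 0, 0.0115], "turn": 0}]}}

```text
t: 14.95
ee_pos: [446.4, -308.8, 64.6]
orientation: [1.635, 2.682, -0.0]
ft_force: [-0.6, 0.4, -0.6]
width: 75.2
grasp_force: 0.0
```

Request:
{"op": "arm_command", "data": {"series": [{"linear": [0, 0, 0], "turn": 0}, {"linear": [0, 0, 0], "turn": 0}, {"linear": [0, 0, 0], "turn": 0}, {"linear": [0, 0, 0], "turn": 0}, {"linear": [0, 0, 0], "turn": 0}, {"linear": [0, 0, 0], "turn": 0}, {"linear": [0, 0, 0], "turn": 0}, {"linear": [0, 0, 0], "turn": 0}], "jaw": -1}}

```text
t: 15.75
ee_pos: [446.6, -308.9, 65.8]
orientation: [1.635, 2.682, -0.0]
ft_force: [-0.2, 0.3, 2.1]
width: 25.8
grasp_force: 30.0
```

Request:
{"op": "arm_command", "data": {"series": [{"linear": [0, 0, -0.007], "turn": 0}, {"linear": [0, 0, -0.007], "turn": 0}, {"linear": [0, 0, -0.007], "turn": 0}, {"linear": [0, 0, -0.007], "turn": 0}, {"linear": [0.004, 0, 0], "turn": 0}, {"linear": [0.004, 0, 0], "turn": 0}, {"linear": [0, 0, 0], "turn": 0}]}}

```text
t: 16.45
ee_pos: [443.4, -302.4, 94.0]
orientation: [1.633, 2.681, -0.001]
ft_force: [2.1, -4.1, -0.6]
width: 25.6
grasp_force: 30.0
```

Request:
{"op": "arm_command", "data": {"series": [{"linear": [0.003, 0, 0], "turn": 0}, {"linear": [0.003, 0, 0], "turn": 0}, {"linear": [0, 0, 0], "turn": 0}]}}

```text
t: 16.75
ee_pos: [441.2, -297.8, 94.1]
orientation: [1.632, 2.68, -0.002]
ft_force: [1.0, -6.7, -0.7]
width: 25.3
grasp_force: 30.0
```

```bash
python3 -c "
from h import *
o=ctrl.get_obs();m=R.from_rotvec(o['orientation']).as_matrix();print(o['ee_pos'],'F tool',m.T@o['ft_force'],m.T@o['moment'],o['grasp_force'])"
```

```text
[ 441.16626225 -297.81338368   94.12334491] F tool [-6.36651844 -2.19373594  0.76759251] [ 0.27044089 -1.60331529  0.08380311] 30.000737607479095
```

Request:
{"op": "arm_command", "data": {"series": [{"linear": [0.003, 0, 0], "turn": 0}, {"linear": [0.003, 0, 0], "turn": 0}, {"linear": [0.003, 0, 0], "turn": 0}, {"linear": [0.003, 0, 0], "turn": 0}, {"linear": [0.003, 0, 0], "turn": 0}, {"linear": [0.003, 0, 0], "turn": 0}, {"linear": [0, 0, 0], "turn": 0}]}}

```text
t: 17.45
ee_pos: [432.3, -280.8, 93.6]
orientation: [1.634, 2.681, -0.0]
ft_force: [3.5, -4.0, -2.3]
width: 25.6
grasp_force: 30.0
```

Run:
```python
from h import *
S=cam('side'); s=S['frame']
o=ctrl.get_obs();m=R.from_rotvec(o['orientation']).as_matrix();print(o['ee_pos'],'F tool',m.T@o['ft_force'],m.T@o['moment'],o['grasp_force'])
A=cv2.resize(s[85:175,285:375],None,fx=6.5,fy=6.5,interpolation=cv2.INTER_CUBIC)
cv2.imwrite('pics/s2.png',cv2.convertScaleAbs(A,alpha=2.5))
g=o['ee_pos']+[0,0,31]; ax=m@np.array([np.sin(.35),0,-np.cos(.35)])
for k in(-87,-45,0,45):print(k,(proj(S,g+k*ax)-[285,85])*6.5, 'upright',(proj(S,g+[0,0,k])-[285,85])*6.5)
```

```text
[ 432.34462561 -280.80790782   93.64571006] F tool [-4.8870569   0.74405032  0.78945409] [-0.24433591 -1.18102301 -0.01015282] 29.996011555194855
-87 [268.81612012 414.93984902] upright [279.46875671 459.32278012]
-45 [285.88934076 356.24822826] upright [291.68202882 379.17439449]
0 [305.39168077 289.20616468] upright [305.39168077 289.20616468]
45 [326.27532168 217.4156831 ] upright [319.79473871 194.68752699]
```

View pics/s2.png

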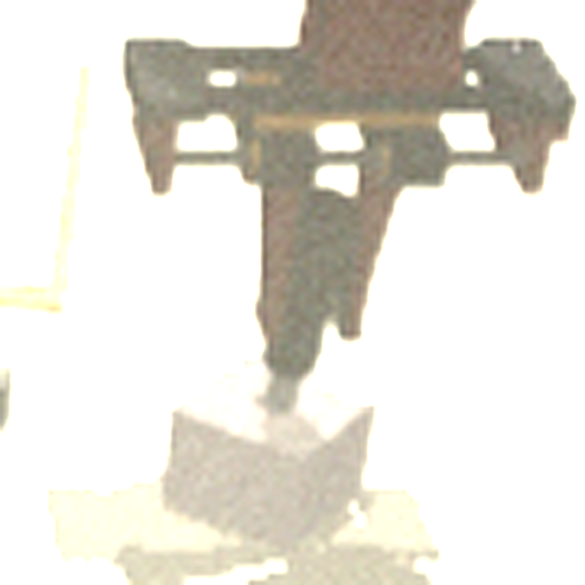

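The view shows the handle end at (292,372) with the barrel slanting into the hole; the tilt is mostly towards this camera. I lift along the probe's axis and go above the ring, where the tilt is seen side-on.

Request:
{"op": "arm_command", "data": {"series": [{"linear": [0.0034, 0, -0.0094], "turn": 0}, {"linear": [0.0034, 0, -0.0094], "turn": 0}, {"linear": [0, 0, -0.0175], "turn": 0}, {"linear": [0, 0, -0.0175], "turn": 0}, {"linear": [0, 0, -0.0175], "turn": 0}, {"linear": [0, 0, -0.0175], "turn": 0}, {"linear": [0, 0, -0.0175], "turn": 0}]}}

```text
t: 18.2
ee_pos: [427.3, -273.0, 200.4]
orientation: [-1.633, -2.68, -0.001]
ft_force: [0.6, -0.1, -1.5]
width: 25.4
grasp_force: 30.0
```

Request:
{"op": "arm_command", "data": {"series": [{"linear": [0.0107, 0.01, 0], "turn": 0}, {"linear": [0.0214, 0.02, 0], "turn": 0}, {"linear": [0.0214, 0.02, 0], "turn": 0}, {"linear": [0.0214, 0.02, 0], "turn": 0}, {"linear": [0.0214, 0.02, 0], "turn": 0}, {"linear": [0.0214, 0.02, 0], "turn": 0}, {"linear": [0.0214, 0.02, 0], "turn": 0}, {"linear": [0.0214, 0.02, 0], "turn": 0}]}}

```text
t: 19.0
ee_pos: [486.8, -60.3, 198.7]
orientation: [-1.633, -2.68, 0.001]
ft_force: [-0.8, -0.3, -1.6]
width: 25.3
grasp_force: 30.0
```

Request:
{"op": "arm_command", "data": {"series": [{"linear": [0.0214, 0.02, 0], "turn": 0}, {"linear": [0.0214, 0.02, 0], "turn": 0}, {"linear": [0.0214, 0.02, 0], "turn": 0}, {"linear": [0.0214, 0.02, 0], "turn": 0}, {"linear": [0.0214, 0.02, 0], "turn": 0}, {"linear": [0.0214, 0.02, 0], "turn": 0}, {"linear": [0.0214, 0.02, 0], "turn": 0}, {"linear": [0.0107, 0.01, 0], "turn": 0}]}}

```text
t: 19.8
ee_pos: [546.7, 151.1, 198.7]
orientation: [-1.631, -2.682, 0.002]
ft_force: [-0.3, -0.1, -0.9]
width: 25.5
grasp_force: 30.0
```

Request:
{"op": "arm_command", "data": {"series": [{"linear": [0, 0, 0], "turn": -0.138}, {"linear": [0, 0, 0], "turn": -0.138}, {"linear": [0, 0, 0], "turn": -0.138}, {"linear": [0, 0, 0], "turn": -0.138}, {"linear": [0, 0, 0], "turn": -0.138}, {"linear": [0, 0, 0], "turn": -0.138}, {"linear": [0, 0, 0], "turn": -0.138}, {"linear": [0, 0, 0], "turn": -0.138}, {"linear": [0, 0, 0], "turn": -0.138}, {"linear": [0, 0, 0], "turn": -0.138}]}}

```text
t: 20.8
ee_pos: [546.6, 148.4, 198.9]
orientation: [0.455, -3.106, 0.0]
ft_force: [-0.8, -0.0, -1.8]
width: 25.6
grasp_force: 30.0
```

Run:
```python
from h import *
S=cam('side'); s=S['frame']
o=ctrl.get_obs();m=R.from_rotvec(o['orientation']).as_matrix();print(o['t'],o['ee_pos'],m[:,0],o['grasp_force'])
g=o['ee_pos']+[0,0,31]; c=proj(S,g).astype(int); print(c); r0,c0=c[1]-25,c[0]-45
cv2.imwrite('side_now.png',s)
A=cv2.resize(s[r0:r0+85,c0:c0+90],None,fx=7,fy=7,interpolation=cv2.INTER_CUBIC)
cv2.imwrite('pics/r1.png',cv2.convertScaleAbs(A,alpha=2.2))
for t in(.25,.35,.45):
  ax=m@np.array([np.sin(t),0,-np.cos(t)])
  for k in(-88,-46,0,45):print(t,k,(proj(S,g+k*ax)-[c0,r0])*7)
```

```text
20.85 [546.6820693  148.35999302 198.96846883] [-0.95604685 -0.29320228  0.0026148 ] 29.998565018177032
[221 163]
0.25 -88 [257.40647591 408.03593152]
0.25 -46 [285.16786777 301.50497345]
0.25 0 [317.69869576 176.6718855 ]
0.25 45 [351.90809674  45.39747822]
0.35 -88 [229.55747215 398.51940241]
0.35 -46 [270.16124012 296.32153479]
0.35 0 [317.69869576 176.6718855 ]
0.35 45 [367.64013984  50.97150483]
0.45 -88 [202.46623599 386.90304661]
0.45 -46 [255.59388135 289.976481  ]
0.45 0 [317.69869576 176.6718855 ]
0.45 45 [382.83388423  57.83864763]
```

View pics/r1.png

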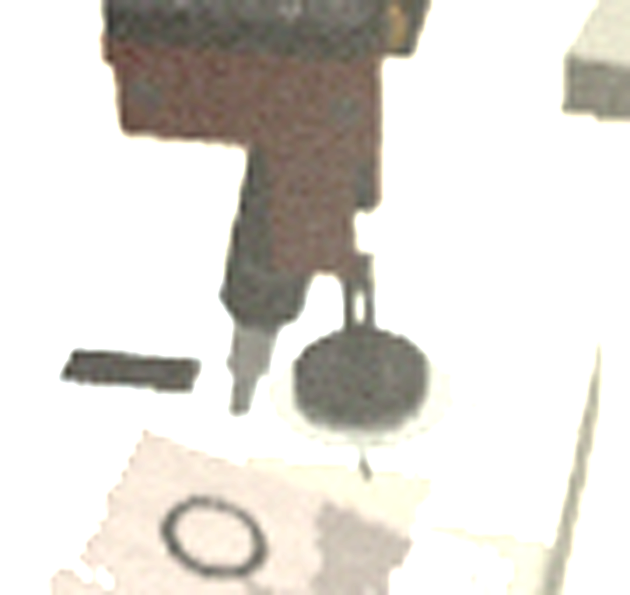

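The tip end is at crop (240,410), the handle's lower end about (258,310): the probe leans the right way but less than wanted, and seems shifted in the pads. I measure it by casting rays onto the tool's xz plane.

```bash
cat >> h.py <<'E'
def toolplane(S,o,u,v):
    m=R.from_rotvec(o['orientation']).as_matrix(); g=np.array(o['ee_pos'])+[0,0,31]
    c,r=ray(S,u,v); k=((g-c)@m[:,1])/(r@m[:,1]); return m.T@(c+k*r-g)
E
python3 - <<'E'
from h import *
S=cam('side');s=S['frame'];o=ctrl.get_obs()
g=o['ee_pos']+[0,0,31]; c=proj(S,g).astype(int);r0,c0=c[1]-25,c[0]-45
gr=s.max(2)
print('row grey'); 
for r in range(r0+38,r0+62,3): print(r,gr[r,c0+26:c0+50])
for r in range(r0+24,r0+62,2):
    row=gr[r,c0+26:c0+50].astype(int); th=100
    x=np.where(row<th)[0]
    if len(x)==0: continue
    e=x[0]; seg=[e]
    while seg[-1]+1<len(row) and row[seg[-1]+1]<th: seg.append(seg[-1]+1)
    L,Rr=c0+26+seg[0],c0+26+seg[-1]; 
    print(r,L,Rr,'left',np.round(toolplane(S,o,L-.5,r)[[0,2]],1),'mid',np.round(toolplane(S,o,(L+Rr)/2,r)[[0,2]],1))
E
```

```text
row grey
176 [171 176 182 181 176 167  60  50  53  54  52  48  54  54  59  54  59  60
  60  70  61  60  61  59]
179 [185 185 185 184 175  88  51  47  42  46  49  48  45  48  50  49  47  67
 133 184 184 180 135  55]
182 [182 183 184 184 183 173  95  46  51  52  47  46  48  54  51  49  64 123
 185 183 182 181 171  53]
185 [187 183 184 184 184 186 174  88  73  73  68  67  64  89 149 184 186 183
 181 156 145  90  65  51]
188 [154 156 163 174 185 178 110  77  73  70  72  74  88 157 183 170 145  55
  53  52  59  57  56  49]
191 [ 49  59 104 183 181 181 144  82  74  73  76  98 119 141 122 114  54  50
  55  55  53  57  56  53]
194 [127 138 183 186 185 181 148  73  70  81 134 177 119 121 121 117  67  55
  53  55  57  57  56  53]
197 [184 184 183 182 182 179 148 112 113 141 185 182 177 133 120 120 116  91
  70  68  65  59  59  59]
162 211 225 left [-21.8  -0.4] mid [-6.6 -2.1]
164 210 225 left [-24.1   4.6] mid [-7.8  2.8]
166 210 225 left [-24.4   9.4] mid [-8.   7.5]
168 210 225 left [-24.7  14.2] mid [-8.3 12.3]
170 209 225 left [-27.   19.3] mid [-9.5 17.3]
172 209 225 left [-27.3  24.2] mid [-9.7 22.1]
174 208 225 left [-29.7  29.4] mid [-11.   27.2]
176 208 225 left [-30.   34.4] mid [-11.2  32.1]
178 208 219 left [-30.3  39.4] mid [-17.7  37.9]
180 207 219 left [-32.7  44.7] mid [-19.  43.]
182 208 218 left [-30.9  49.5] mid [-19.3  48.1]
184 209 216 left [-29.1  54.4] mid [-20.6  53.3]
186 209 214 left [-29.4  59.5] mid [-23.   58.7]
188 209 214 left [-29.7  64.8] mid [-23.3  63.9]
190 202 204 left [-45.1  71.9] mid [-41.9  71.5]
192 202 203 left [-45.5  77.3] mid [-43.3  77. ]
194 209 211 left [-30.6  80.6] mid [-27.4  80.2]
196 209 211 left [-31.  86.] mid [-27.7  85.6]
198 220 225 left [-7.4 88.2] mid [-0.9 87.4]
```

Tilt is about 0.23 with the axis 9 mm off the pads' middle: the probe turned about a point ~35 mm above the TCP. I return to the stand, straighten it by the reverse push, reseat it and grip it again with an offset that allows for the slip.

Request:
{"op": "arm_command", "data": {"series": [{"linear": [0, 0, 0], "turn": 0.138}, {"linear": [0, 0, 0], "turn": 0.138}, {"linear": [0, 0, 0], "turn": 0.138}, {"linear": [0, 0, 0], "turn": 0.138}, {"linear": [0, 0, 0], "turn": 0.138}, {"linear": [0, 0, 0], "turn": 0.138}, {"linear": [0, 0, 0], "turn": 0.138}, {"linear": [0, 0, 0], "turn": 0.138}, {"linear": [0, 0, 0], "turn": 0.138}, {"linear": [0, 0, 0], "turn": 0.138}]}}

```text
t: 21.9
ee_pos: [547.2, 148.4, 199.3]
orientation: [-1.648, -2.673, 0.002]
ft_force: [0.1, 0.5, -1.7]
width: 25.6
grasp_force: 30.0
```

Request:
{"op": "arm_command", "data": {"series": [{"linear": [-0.0111, -0.01, 0], "turn": 0}, {"linear": [-0.0222, -0.0199, 0], "turn": 0}, {"linear": [-0.0222, -0.0199, 0], "turn": 0}, {"linear": [-0.0222, -0.0199, 0], "turn": 0}, {"linear": [-0.0222, -0.0199, 0], "turn": 0}, {"linear": [-0.0222, -0.0199, 0], "turn": 0}, {"linear": [-0.0222, -0.0199, 0], "turn": 0}, {"linear": [-0.0222, -0.0199, 0], "turn": 0}]}}

```text
t: 22.7
ee_pos: [490.1, -69.5, 199.6]
orientation: [-1.632, -2.683, 0.001]
ft_force: [0.1, 0.9, -0.7]
width: 25.6
grasp_force: 30.0
```

Request:
{"op": "arm_command", "data": {"series": [{"linear": [-0.0222, -0.0199, 0], "turn": 0}, {"linear": [-0.0222, -0.0199, 0], "turn": 0}, {"linear": [-0.0222, -0.0199, 0], "turn": 0}, {"linear": [-0.0222, -0.0199, 0], "turn": 0}, {"linear": [-0.0222, -0.0199, 0], "turn": 0}, {"linear": [-0.0222, -0.0199, 0], "turn": 0}, {"linear": [-0.0222, -0.0199, 0], "turn": 0}, {"linear": [-0.0111, -0.01, 0], "turn": 0}]}}

```text
t: 23.5
ee_pos: [433.7, -286.2, 199.7]
orientation: [-1.636, -2.682, 0.001]
ft_force: [-0.1, -0.8, -1.3]
width: 25.0
grasp_force: 30.0
```

Request:
{"op": "arm_command", "data": {"series": [{"linear": [0, 0, 0.02], "turn": 0}, {"linear": [0, 0, 0.02], "turn": 0}, {"linear": [0, 0, 0.02], "turn": 0}, {"linear": [0, 0, 0.01], "turn": 0}, {"linear": [0, 0, 0], "turn": 0}]}}

```text
t: 24.0
ee_pos: [434.1, -283.4, 128.6]
orientation: [-1.632, -2.68, -0.0]
ft_force: [0.3, -0.7, -0.8]
width: 25.4
grasp_force: 30.0
```

Run:
```python
from h import *
S=cam('side');s=S['frame'];o=ctrl.get_obs()
m=R.from_rotvec(o['orientation']).as_matrix();g=o['ee_pos']+[0,0,31];print(o['t'],o['ee_pos'],m[:,0])
hole=np.array([446.5,-309,50]); print('hole in tool',m.T@(hole-g))
f=lambda z:g+m@np.array([-9-np.tan(.23)*z,0,z])
print('pred tip px',proj(S,f(86)),'handle end',proj(S,f(44)),'hole',proj(S,hole))
gr=s.max(2);u,v=proj(S,f(86)).astype(int)
for r in range(v-16,v+7,2): print(r,u-12,gr[r,u-12:u+13])
```

```text
24.05 [ 434.88054118 -283.90699817  129.57724372] [-0.45866728  0.88860703  0.00136647]
hole in tool [-27.77838346  -1.11088942 110.54014985]
pred tip px [327.27754592 139.16213128] handle end [329.76523942 128.113962  ] hole [326.68666243 146.542955  ]
123 315 [171 168 171 171 171 171 168 170 170 168 144  69  63  65  61  58  59  56
  57  58  56  88 126  60  61]
125 315 [170 169 170 169 170 169 167 172 169 170 163 115  63  60  59  56  60  58
  59  61  73 131 167 130 101]
127 315 [171 168 172 169 169 170 170 168 169 170 166 114  54  59  57  57  59  56
  58  55  90 170 169 170 170]
129 315 [171 171 170 169 169 170 172 170 169 171 166 140  78  56  52  57  55  54
  57  72 125 171 168 171 171]
131 315 [169 169 170 168 170 168 168 168 168 172 170 165 150  69  68  66  66  87
 129 154 169 171 171 170 171]
133 315 [170 170 169 169 170 171 168 167 171 171 168 164 104  73  76  77  87 134
 168 168 169 169 168 169 172]
135 315 [170 171 170 170 168 169 168 170 169 171 169 163  87  73  76  77 104 169
 170 169 170 170 169 171 169]
137 315 [171 170 170 170 170 169 169 169 168 170 169 164 127  77  81 125 169 171
 171 171 167 168 171 168 169]
139 315 [169 171 168 169 170 170 157 131 118 129 146 149  94  73 102 169 169 167
 169 169 171 167 168 170 168]
141 315 [172 169 168 159 147 122 117 115 117 116 117 116 113 119 127 144 156 169
 170 170 168 167 170 169 172]
143 315 [169 152 130 116 115 112 118 116 115 115 117 114 117 114 116 112 114 119
 122 158 171 169 168 170 170]
145 315 [116 116 116 116 118 117 111 115 116 108 103 102 103 107 108 112 116 118
 116 118 119 123 155 153 154]
```

Request:
{"op": "arm_command", "data": {"series": [{"linear": [0, -0.001, 0.008], "turn": 0}, {"linear": [0, 0, 0.008], "turn": 0}, {"linear": [0, 0, 0.008], "turn": 0}, {"linear": [-0.0012, 0, 0.005], "turn": 0}, {"linear": [-0.0012, 0, 0.005], "turn": 0}, {"linear": [-0.0012, 0, 0.005], "turn": 0}, {"linear": [0, 0, 0], "turn": 0}]}}

```text
t: 24.75
ee_pos: [435.9, -287.9, 90.2]
orientation: [-1.635, -2.682, -0.0]
ft_force: [1.0, 0.7, -1.4]
width: 25.6
grasp_force: 30.0
```

Request:
{"op": "arm_command", "data": {"series": [{"linear": [-0.004, 0, 0], "turn": 0}, {"linear": [-0.004, 0, 0], "turn": 0}, {"linear": [-0.004, 0, 0], "turn": 0}, {"linear": [-0.004, 0, 0], "turn": 0}, {"linear": [-0.004, 0, 0], "turn": 0}, {"linear": [-0.004, 0, 0], "turn": 0}]}}

```text
t: 25.35
ee_pos: [446.1, -308.0, 90.5]
orientation: [-1.634, -2.679, -0.002]
ft_force: [-1.5, 7.3, -0.2]
width: 25.4
grasp_force: 30.0
```

Run:
```python
from h import *
S=cam('side');s=S['frame'];o=ctrl.get_obs()
m=R.from_rotvec(o['orientation']).as_matrix();g=o['ee_pos']+[0,0,31];print(o['t'],o['ee_pos'],'F',m.T@o['ft_force'],m.T@o['moment'])
hole=np.array([446.5,-309,50]); print('hole in tool',m.T@(hole-g))
print('hole',proj(S,hole),'upright handle end',proj(S,g-[0,0,46]))
```

```text
25.4 [ 446.34405568 -308.51523851   90.54885634] F [7.36314801 1.23083524 0.4716295 ] [-0.32679621  1.62921637  0.02855048]
hole in tool [-7.53267337e-01 -2.18167842e-02  7.15466999e+01]
hole [326.68666243 146.542955  ] upright handle end [327.78871846 139.18272265]
```

Request:
{"op": "arm_command", "data": {"series": [{"linear": [-0.004, 0, 0], "turn": 0}, {"linear": [-0.004, 0, 0], "turn": 0}, {"linear": [0, 0, 0], "turn": 0}, {"linear": [0.004, 0, 0], "turn": 0}, {"linear": [0.003, 0, 0], "turn": 0}, {"linear": [0, 0, 0], "turn": 0}]}}

```text
t: 26.0
ee_pos: [447.9, -310.5, 91.2]
orientation: [1.634, 2.682, -0.001]
ft_force: [-0.1, 0.3, -1.4]
width: 25.4
grasp_force: 30.0
```

Request:
{"op": "arm_command", "data": {"series": [{"linear": [0, 0, 0.005], "turn": 0}, {"linear": [0, 0, 0.005], "turn": 0}, {"linear": [0, 0, 0], "turn": 0}]}}

```text
t: 26.3
ee_pos: [447.2, -310.0, 80.1]
orientation: [-1.635, -2.682, -0.0]
ft_force: [-0.4, 0.0, -1.1]
width: 25.7
grasp_force: 30.0
```

Run:
```python
from h import *
S=cam('side');s=S['frame'];o=ctrl.get_obs()
m=R.from_rotvec(o['orientation']).as_matrix();g=o['ee_pos']+[0,0,31];print(o['t'],o['ee_pos'],'F',m.T@o['ft_force'],m.T@o['moment'])
```

```text
26.35 [ 447.30731571 -310.07901029   80.31309889] F [0.26230897 0.46774856 0.82708404] [-0.03227606 -0.05748188 -0.003848  ]
```

Request:
{"op": "arm_command", "data": {"series": [{"linear": [0, 0, 0.004], "turn": 0}, {"linear": [0, 0, 0.004], "turn": 0}, {"linear": [0, 0, 0.004], "turn": 0}, {"linear": [0, 0, 0], "turn": 0}]}}

```text
t: 26.75
ee_pos: [447.2, -309.9, 68.2]
orientation: [-1.634, -2.682, -0.0]
ft_force: [0.1, -0.1, -2.1]
width: 25.5
grasp_force: 30.0
```

Request:
{"op": "arm_command", "data": {"series": [{"linear": [0, 0, 0], "turn": 0}, {"linear": [0, 0, 0], "turn": 0}, {"linear": [0, 0, 0], "turn": 0}, {"linear": [0, 0, 0.003], "turn": 0}, {"linear": [-0.003, 0, 0], "turn": 0}, {"linear": [-0.003, 0, 0], "turn": 0}, {"linear": [0, 0, 0], "turn": 0}], "jaw": 0}}

```text
t: 27.45
ee_pos: [450.7, -316.0, 65.9]
orientation: [1.635, 2.682, -0.0]
ft_force: [-0.0, 0.1, 0.7]
width: 43.9
grasp_force: 0.0
```

Request:
{"op": "arm_command", "data": {"series": [{"linear": [0, 0, 0], "turn": 0}, {"linear": [0, 0, 0], "turn": 0}, {"linear": [0, 0, 0], "turn": 0}, {"linear": [0, 0, 0], "turn": 0}, {"linear": [0, 0, 0], "turn": 0}], "jaw": -1}}

```text
t: 27.95
ee_pos: [450.2, -315.5, 65.9]
orientation: [-1.635, -2.682, 0.0]
ft_force: [0.2, 0.1, -0.5]
width: 25.6
grasp_force: 30.0
```

Request:
{"op": "arm_command", "data": {"series": [{"linear": [0, 0, -0.007], "turn": 0}, {"linear": [0, 0, -0.007], "turn": 0}, {"linear": [0, 0, -0.007], "turn": 0}, {"linear": [0, 0, -0.007], "turn": 0}, {"linear": [0, 0, 0], "turn": 0}]}}

```text
t: 28.45
ee_pos: [451.0, -316.0, 95.2]
orientation: [1.634, 2.681, -0.0]
ft_force: [-0.3, -0.9, -1.0]
width: 25.7
grasp_force: 30.0
```

Request:
{"op": "arm_command", "data": {"series": [{"linear": [0.0045, 0, 0], "turn": 0}, {"linear": [0.0045, 0, 0], "turn": 0}, {"linear": [0.0045, 0, 0], "turn": 0}, {"linear": [0.0045, 0, 0], "turn": 0}, {"linear": [0.0045, 0, 0], "turn": 0}, {"linear": [0.0045, 0, 0], "turn": 0}, {"linear": [0.0045, 0, 0], "turn": 0}, {"linear": [0.0045, 0, 0], "turn": 0}, {"linear": [0.0045, 0, 0], "turn": 0}]}}

```text
t: 29.35
ee_pos: [433.5, -281.4, 94.4]
orientation: [1.631, 2.678, -0.002]
ft_force: [2.0, -7.8, -3.2]
width: 25.7
grasp_force: 30.0
```

Request:
{"op": "arm_command", "data": {"series": [{"linear": [0.003, 0, 0], "turn": 0}, {"linear": [0.003, 0, 0], "turn": 0}, {"linear": [0, 0, 0], "turn": 0}]}}

```text
t: 29.65
ee_pos: [430.3, -275.3, 94.3]
orientation: [1.632, 2.679, -0.001]
ft_force: [2.5, -5.5, -1.0]
width: 25.5
grasp_force: 30.0
```

Run:
```python
from h import *
S=cam('side');s=S['frame'];o=ctrl.get_obs()
m=R.from_rotvec(o['orientation']).as_matrix();g=o['ee_pos']+[0,0,31];print(o['t'],o['ee_pos'],'F',m.T@o['ft_force'],m.T@o['moment'])
print('hole in tool',m.T@(np.array([446.5,-309,50])-g))
for t,b in((.25,-10),(.3,-5),(.35,-6),(.35,0)): print(t,b,'handle end px',proj(S,g+m@np.array([b-46*np.sin(t),0,46*np.cos(t)])))
gr=s.max(2)
u,v=proj(S,g+m@np.array([-20,0,43])).astype(int)
for r in range(v-5,v+9,1): print(r,u-12,gr[r,u-12:u+13])
```

```text
29.7 [ 430.28090978 -275.34479272   94.35543433] F [-4.80559415 -0.39425517 -0.04304714] [-0.08966565 -1.27639895  0.04287251]
hole in tool [-37.04546269  -1.12988475  75.50185694]
0.25 -10 handle end px [328.65591294 140.21870258]
0.3 -5 handle end px [328.86308931 140.51747154]
0.35 -6 handle end px [328.69243374 139.74519377]
0.35 0 handle end px [329.07842542 140.79067679]
134 316 [170 168 170 172 169 171 169 163 102  62  67  69  65  59  58  54  60  61
  58  62  79  59  58  64  74]
135 316 [169 173 168 171 168 170 170 166 129  63  63  63  66  58  58  59  55  55
  58  72  96  58  60  62  80]
136 316 [170 171 169 171 169 170 172 168 163  84  64  63  62  60  58  60  60  54
  62  89 125  57  62  64  84]
137 316 [172 169 173 171 171 169 171 170 166 115  64  67  57  59  56  59  54  54
  69 117 158  78  68  67  94]
138 316 [172 169 173 169 173 167 168 169 166 132  59  59  56  60  62  59  60  58
  84 150 164 131 123 107 135]
139 316 [170 171 171 171 170 171 170 173 167 118  58  57  60  58  62  56  56  61
  97 170 168 166 165 155 169]
140 316 [170 171 170 170 171 168 152 153 148  92  57  55  55  58  57  58  55  65
 115 171 170 171 171 171 171]
141 316 [170 169 169 169 175 170 137 114 113 100  66  59  55  55  60  58  62  85
 154 172 172 167 168 168 170]
142 316 [171 173 169 152 153 154 148 114 115 112  84  59  60  56  60  61  87 134
 171 168 171 172 171 170 170]
143 316 [157 150 149 116 119 115 114 117 115 111  92  67  62  64  69  86 114 160
 175 172 171 173 169 169 170]
144 316 [121 119 116 114 115 112 117 115 118 111  78  71  70  72  79 110 117 122
 156 172 175 173 170 167 169]
145 316 [116 117 117 114 114 112 117 114 108 101  76  74  72  71  84 115 116 117
 125 157 157 171 175 177 176]
146 316 [118 117 113 115 115 117 117 113  93  83  76  73  74  75  91 117 116 117
 114 115 122 157 176 177 177]
147 316 [117 118 118 115 115 115 116 116 104  89  78  74  74  81  99 117 113 115
 116 115 115 124 157 152 153]
```

Request:
{"op": "arm_command", "data": {"series": [{"linear": [0.0034, 0, -0.0094], "turn": 0}, {"linear": [0.0034, 0, -0.0094], "turn": 0}, {"linear": [0, 0, -0.0175], "turn": 0}, {"linear": [0, 0, -0.0175], "turn": 0}, {"linear": [0, 0, -0.0175], "turn": 0}, {"linear": [0, 0, -0.0175], "turn": 0}, {"linear": [0, 0, -0.0175], "turn": 0}]}}

```text
t: 30.4
ee_pos: [425.0, -267.2, 200.6]
orientation: [-1.634, -2.681, -0.001]
ft_force: [0.1, 0.2, -0.8]
width: 25.4
grasp_force: 30.0
```

Request:
{"op": "arm_command", "data": {"series": [{"linear": [0.0105, 0.0096, 0], "turn": 0}, {"linear": [0.0211, 0.0191, 0], "turn": 0}, {"linear": [0.0211, 0.0191, 0], "turn": 0}, {"linear": [0.0211, 0.0191, 0], "turn": 0}, {"linear": [0.0211, 0.0191, 0], "turn": 0}, {"linear": [0.0211, 0.0191, 0], "turn": 0}, {"linear": [0.0211, 0.0191, 0], "turn": 0}, {"linear": [0.0211, 0.0191, 0], "turn": 0}]}}

```text
t: 31.2
ee_pos: [479.5, -59.5, 199.0]
orientation: [-1.634, -2.681, 0.001]
ft_force: [1.0, -1.1, -1.9]
width: 25.7
grasp_force: 30.0
```

Request:
{"op": "arm_command", "data": {"series": [{"linear": [0.0211, 0.0191, 0], "turn": 0}, {"linear": [0.0211, 0.0191, 0], "turn": 0}, {"linear": [0.0211, 0.0191, 0], "turn": 0}, {"linear": [0.0211, 0.0191, 0], "turn": 0}, {"linear": [0.0211, 0.0191, 0], "turn": 0}, {"linear": [0.0211, 0.0191, 0], "turn": 0}, {"linear": [0.0211, 0.0191, 0], "turn": 0}, {"linear": [0.0105, 0.0096, 0], "turn": 0}]}}

```text
t: 32.0
ee_pos: [534.5, 146.9, 198.9]
orientation: [-1.632, -2.683, 0.002]
ft_force: [0.2, -1.2, -1.5]
width: 25.4
grasp_force: 30.0
```

Request:
{"op": "arm_command", "data": {"series": [{"linear": [0, 0, 0], "turn": -0.138}, {"linear": [0, 0, 0], "turn": -0.138}, {"linear": [0, 0, 0], "turn": -0.138}, {"linear": [0, 0, 0], "turn": -0.138}, {"linear": [0, 0, 0], "turn": -0.138}, {"linear": [0, 0, 0], "turn": -0.138}, {"linear": [0, 0, 0], "turn": -0.138}, {"linear": [0, 0, 0], "turn": -0.138}, {"linear": [0, 0, 0], "turn": -0.138}, {"linear": [0, 0, 0], "turn": -0.138}]}}

```text
t: 33.0
ee_pos: [534.3, 144.3, 199.2]
orientation: [0.455, -3.106, 0.0]
ft_force: [-0.3, -0.4, -1.1]
width: 25.5
grasp_force: 30.0
```

Run:
```python
from h import *
S=cam('side');s=S['frame'];o=ctrl.get_obs()
m=R.from_rotvec(o['orientation']).as_matrix();g=o['ee_pos']+[0,0,31];print(o['t'],o['ee_pos'],m[:,0])
gr=s.max(2); cv2.imwrite('side2.png',s)
for z in range(0,96,5):
    u,v=proj(S,g+m@np.array([-7-z*.36,0,z])); u=int(round(u));v=int(round(v))
    row=gr[v].astype(int); th=105
    if row[u]>=th: print(z,'none',row[u-5:u+6]); continue
    L=u
    while row[L-1]<th: L-=1
    Rr=u
    while row[Rr+1]<th: Rr+=1
    L2=L-(th-row[L])/(row[L-1]-row[L]); R2=Rr+(th-row[Rr])/(row[Rr+1]-row[Rr])
    print(v,round(L2,1),round(R2,1),'left',np.round(toolplane(S,o,L2,v)[[0,2]],1),'mid',np.round(toolplane(S,o,(L2+R2)/2,v)[[0,2]],1))
```

```text
33.05 [534.41089669 144.26833263 199.24020944] [-0.9560412  -0.29322544  0.00201629]
163 218.1 236.2 left [-19.6   0.6] mid [-1.4 -1.3]
165 217.4 236.4 left [-21.1   5.5] mid [-2.   3.4]
167 216.6 236.0 left [-23.1  10.4] mid [-3.5  8.3]
169 216.1 233.3 left [-24.3  15.4] mid [-6.8 13.5]
171 215.2 233.0 left [-26.3  20.4] mid [-8.1 18.4]
173 214.7 233.0 left [-27.7  25.4] mid [-8.8 23.3]
175 214.1 233.0 left [-29.2  30.5] mid [-9.7 28.3]
177 213.4 232.6 left [-30.8  35.6] mid [-10.9  33.4]
179 212.8 229.1 left [-32.3  40.8] mid [-15.4  38.8]
181 213.4 226.5 left [-31.4  45.7] mid [-17.7  44.1]
183 214.4 226.8 left [-29.5  50.5] mid [-16.5  49. ]
185 213.8 231.6 left [-31.   55.8] mid [-12.3  53.6]
187 213.4 235.2 left [-32.1  61.1] mid [-9.1 58.3]
189 212.7 236.8 left [-33.9  66.5] mid [-8.4 63.4]
190 212.9 237.2 left [-33.6  69. ] mid [-7.8 65.9]
75 none [185 185 183 183 180 131  72  71  72  84  60]
80 none [183 184 184 186 184 164  78  71  73  84 116]
85 none [185 182 184 182 184 178 129  81  72  81 116]
90 none [183 185 183 183 185 185 183 183 180 160 131]
95 none [182 182 184 186 183 184 185 185 183 185 178]
```

Request:
{"op": "arm_command", "data": {"series": [{"linear": [-0.0034, -0.0004, 0.009], "turn": 0}, {"linear": [-0.0034, -0.0004, 0.009], "turn": 0}, {"linear": [-0.0034, -0.0004, 0.009], "turn": 0}, {"linear": [-0.0034, -0.0003, 0.009], "turn": 0}, {"linear": [-0.0034, -0.0003, 0.009], "turn": 0}, {"linear": [0, 0, 0], "turn": 0}]}}

```text
t: 33.65
ee_pos: [552.0, 147.3, 153.4]
orientation: [0.445, -3.107, 0.0]
ft_force: [-0.1, 0.3, -1.8]
width: 25.5
grasp_force: 30.0
```

Run:
```python
from h import *
S=cam('side');s=S['frame'];o=ctrl.get_obs()
m=R.from_rotvec(o['orientation']).as_matrix();g=o['ee_pos']+[0,0,31];print(o['t'],o['ee_pos'])
u,v=proj(S,g).astype(int);r0,c0=v-15,u-50
A=cv2.resize(s[r0:r0+80,c0:c0+85],None,fx=7.2,fy=7.2,interpolation=cv2.INTER_CUBIC)
cv2.imwrite('pics/r2.png',cv2.convertScaleAbs(A,alpha=2.2)); print(r0,c0,'ring px',(proj(S,[585.7,158.2,90])-[c0,r0])*7.2)
for t in(.3,.35):
  for b in(-6,):
    for k in(45,63,88): print(t,k,(proj(S,g+m@np.array([b-k*np.sin(t),0,k*np.cos(t)]))-[c0,r0])*7.2)
```

```text
33.7 [552.15072303 147.36810859 154.20223882]
165 170 ring px [258.39934937 356.01475795]
0.3 45 [301.79734159 225.19121811]
0.3 63 [287.3417494  268.78915437]
0.3 88 [267.88240364 327.47836644]
0.35 45 [294.5806631  222.50238646]
0.35 63 [277.36516148 265.08842568]
0.35 88 [254.18554249 322.42792038]
```

View pics/r2.png

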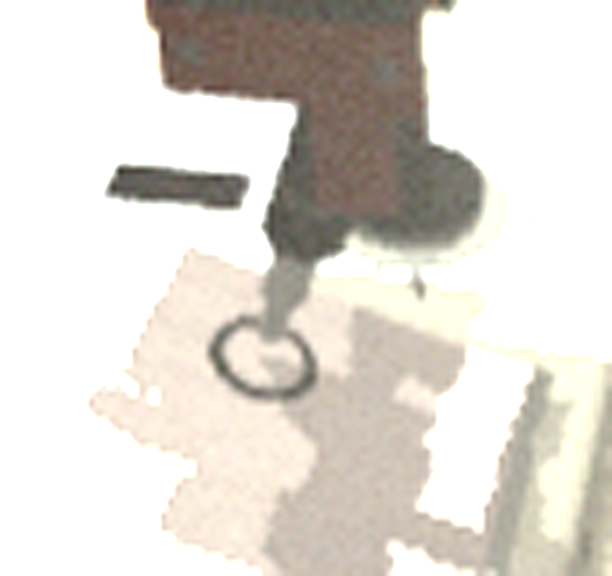

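The probe's tip end is at crop (270,333), just over the ring's far rim (centre (263,357)), handle end about (302,235): tilt about 0.30. I measure it once more by edges.

Run:
```python
from h import *
S=cam('side');s=S['frame'];o=ctrl.get_obs()
m=R.from_rotvec(o['orientation']).as_matrix();g=o['ee_pos']+[0,0,31]
gr=s.max(2).astype(int)
for v in range(181,213):
    L=None; z=(v-184)*2.44+20
    u=int(round(proj(S,g+m@np.array([-6-z*.33,0,z]))[0]))
    row=gr[v]; th=115
    if row[u]>th: print(v,'-',row[u-6:u+7]);continue
    a=u
    while row[a-1]<th:a-=1
    b=u
    while row[b+1]<th:b+=1
    L2=a-(th-row[a])/(row[a-1]-row[a]);R2=b+(th-row[b])/(row[b+1]-row[b])
    print(v,round(L2,1),round(R2,1),np.round(toolplane(S,o,L2,v)[[0,2]],1),np.round(toolplane(S,o,R2,v)[[0,2]],1))
```

```text
181 210.4 229.2 [-20.2   3.8] [19.4 -1.1]
182 210.0 229.3 [-21.1   6.5] [19.4  1.4]
183 209.5 229.3 [-22.4   9.2] [19.3  3.9]
184 209.4 229.5 [-22.7  11.8] [19.7  6.4]
185 209.0 231.8 [-23.7  14.5] [24.6  8.3]
186 208.5 234.2 [-25.   17.2] [29.4 10.3]
187 208.1 235.4 [-25.9  20. ] [31.9 12.5]
188 207.6 236.4 [-27.2  22.7] [33.9 14.8]
189 207.5 237.0 [-27.5  25.4] [35.2 17.2]
190 207.4 237.5 [-27.8  28. ] [36.3 19.7]
191 207.0 237.6 [-29.   30.8] [36.5 22.2]
192 206.5 237.6 [-30.1  33.6] [36.4 24.9]
193 206.4 237.5 [-30.5  36.3] [36.1 27.5]
194 206.1 237.0 [-31.4  39.1] [35.  30.3]
195 205.7 236.8 [-32.4  41.9] [34.6 33. ]
196 205.6 236.2 [-32.7  44.6] [33.3 35.8]
197 206.2 235.8 [-31.7  47.2] [32.3 38.6]
198 206.7 234.5 [-30.6  49.8] [29.5 41.6]
199 207.3 218.2 [-29.6  52.3] [-5.6 49.1]
200 207.2 215.7 [-29.9  55.1] [-11.2  52.6]
201 206.6 213.7 [-31.4  58.1] [-15.7  55.9]
202 206.4 213.2 [-32.1  60.9] [-16.9  58.8]
203 197.0 213.7 [-53.2  66.6] [-16.1  61.5]
204 203.0 213.4 [-40.   67.5] [-16.9  64.3]
205 199.0 213.0 [-49.2  71.6] [-17.9  67.2]
206 204.0 213.0 [-38.1  72.9] [-18.1  70.1]
207 204.0 214.0 [-38.3  75.7] [-15.9  72.5]
208 200.4 213.0 [-46.6  79.7] [-18.3  75.7]
209 197.5 210.0 [-53.4  83.5] [-25.2  79.5]
210 190.0 212.0 [-70.8  88.9] [-20.8  81.7]
211 204.2 216.0 [-38.6  87.1] [-12.   83.3]
212 204.0 209.0 [-39.2  90.1] [-27.9  88.4]
```

Request:
{"op": "arm_command", "data": {"series": [{"linear": [-0.0017, 0, 0.0047], "turn": 0}, {"linear": [-0.0017, 0, 0.0047], "turn": 0}, {"linear": [0, 0, 0], "turn": 0}, {"linear": [0, 0, 0], "turn": 0}]}}

```text
t: 34.15
ee_pos: [555.7, 148.4, 145.7]
orientation: [0.446, -3.11, 0.0]
ft_force: [-0.1, 0.1, -1.0]
width: 25.6
grasp_force: 30.0
```

```bash
cat > f.py <<'E'
from h import *
F=[]
for i in range(8):
    cam('side'); o=ctrl.get_obs(); F.append(o['ft_force'])
F=np.array(F); n=np.array([-.329,-.0965,.939])
print(o['t'],o['ee_pos'],F.mean(0),F.std(0)/2.8,'n',F.mean(0)@n)
E
python3 f.py
```

```text
34.55 [555.76716812 148.41973311 145.89671551] [-0.05777717 -0.31352028 -1.52285036] [0.10358876 0.19493181 0.22266936] n -1.3806930890975897
```

Request:
{"op": "arm_command", "data": {"series": [{"linear": [-0.001, 0, 0.0028], "turn": 0}, {"linear": [-0.001, 0, 0.0028], "turn": 0}, {"linear": [0, 0, 0], "turn": 0}, {"linear": [0, 0, 0], "turn": 0}]}}

```text
t: 34.95
ee_pos: [557.7, 149.0, 140.2]
orientation: [-0.446, 3.11, 0.0]
ft_force: [-0.5, -1.1, 0.5]
width: 25.8
grasp_force: 30.0
```

```bash
python3 f.py
```

```text
35.35 [557.6624693  148.99500507 140.23296118] [-0.36381926 -0.06601522  0.39203115] [0.17112832 0.15337161 0.14780741] n 0.49418425795091314
```

Request:
{"op": "arm_command", "data": {"series": [{"linear": [-0.0003, 0, 0.0009], "turn": 0}, {"linear": [0, 0, 0], "turn": 0}, {"linear": [0, 0, 0], "turn": 0}]}}

```text
t: 35.65
ee_pos: [558.0, 149.1, 139.3]
orientation: [-0.446, 3.11, 0.0]
ft_force: [-0.5, -0.3, 0.5]
width: 25.4
grasp_force: 30.0
```

```bash
python3 f.py
python3 - <<'E'
from h import *
S=cam('side');s=S['frame'];o=ctrl.get_obs()
m=R.from_rotvec(o['orientation']).as_matrix();g=o['ee_pos']+[0,0,31]
gr=s.max(2).astype(int); P=[]
for z in range(4,40,3):
    u,v=proj(S,g+m@np.array([-6-z*.33,0,z]));u=int(round(u));v=int(round(v));row=gr[v];a=u
    while row[a-1]<115:a-=1
    P.append(toolplane(S,o,a-(115-row[a])/(row[a-1]-row[a]),v)[[0,2]])
P=np.array(P);k=np.polyfit(P[:,1],P[:,0],1);print('tilt',np.arctan(-k[0]),'edge at 0',k[1])
r=proj(S,[585.7,158.2,90]).round().astype(int);print(r)
for v in range(r[1]-14,r[1]+8): print(v,r[0]-10,gr[v,r[0]-10:r[0]+14])
print(o['width'],o['grasp_force'])
E
```

```text
36.05 [557.95559506 149.04358779 139.30064671] [-0.39205994 -0.06278871  0.84917254] [0.06184726 0.14318619 0.19618348] n 0.9324198480758619
tilt 0.30631424154956666 edge at 0 -19.806968239526224
[206 214]
200 196 [115 114 115 116 130 149 165 156  57  42  44  46  45  43  48  47  47  48
  46  54  84 140 125 101]
201 196 [112 115 112 114 114 116 124 112  42  49  42  44  46  41  45  43  40  43
  42  61 119 183 178 156]
202 196 [114 110 113 114 114 114 115 109  51  45  43  42  39  44  45  41  41  42
  45  70 140 164 163 162]
203 196 [116 113 112 113 114 114 114 110  86  45  45  44  46  47  44  44  43  44
  53  87 124 122 123 121]
204 196 [113 115 112 114 112 112 115 113 107  65  46  45  42  45  45  46  46  45
  63 109 121 121 122 120]
205 196 [116 113 112 113 115 113 112 116 106  78  61  55  52  51  47  48  54  61
  91 120 117 118 120 119]
206 196 [116 114 116 115 116 113 113 114 110  71  68  70  66  56  59  75  90  94
 114 113 108 108 116 118]
207 196 [116 117 114 114 115 115 115 113  99  75  72  72  69  68  73 102 113 113
 114 114 105  91  97 108]
208 196 [113 114 116 114 114 115 111  
[... 797 characters left out ...]
 96  93  94  96  96]
216 196 [114 116 116 110  57  59 100 112 111  97  95  97  93  92  89  88  55  52
  78  93  93  92  93  94]
217 196 [112 117 114 110  88  67  60  95 107 111  93  93  95  93  91  77  50  52
  84  93  93  94  93  96]
218 196 [115 113 113 112 111  98  66  51  79  96  82  81  83  82  75  56  50  71
  94  93  94  93  94  95]
219 196 [118 114 117 111 115 113  97  84  63  48  54  59  55  55  45  55  77  84
  92  94  95  95  94  94]
220 196 [116 118 116 117 115 113 113 113  98  83  83  68  67  67  73  82  92  94
  94  93  95  97  95  94]
221 196 [117 117 116 117 118 119 112 117 114 115 114 101  94  92  94  94  95  95
  94  95  95  96  96  95]
25.492015591787688 29.999637007713318
```

```bash
python3 -c "
from workcell import ctrl
print(ctrl.close_job())"
```

```text
the job is handed in; nothing more can be done
None
```

I turned the dryer on: the knob went down, turned to its stop and sprang back up. The probe tip is now held inside the black ring, pushed in about 6–7 mm by the measured force (half is 6 mm). The probe is about 2.5° off square to the plate by my camera measurement. The job was handed in at about 36 s.

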